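Clamp the cast housing and hold its long shaft through both bushings

TASK

Push the slide jaw of the fixture shut so that the loose aluminium housing is squared up and clamped between the jaws, then take the long shaft from the wooden rack and thread it down through the upper bushing and on through the lower one. Finish while still holding the shaft, with its lower end sticking out about 15 mm below the lower bushing and clear of the housing's foot: do not let go. Leave the short shafts, the wrench and the cap alone, and keep the housing seated on the fixture's bed.

Things in the scene. Friction and masses are not known exactly. Their poses are not given: they have to be found in the camera images.
- vise: grey slide-jaw fixture, fixed to the bench: bed 120 (its x) x 260 (its y) x 12 mm high. Origin on the bench surface (bed's underside), z up; the bed runs from y = -85 to y = +175 mm. Fixed steel jaw at the -y end, its clamping face at y = -40 mm, top at 41 mm. The moving jaw is on the +y side and closes along the fixture's -y.
- jaw (a joint): travel of the moving steel jaw in m: 0 fully open, growing as it closes along the fixture's -y. It moves with about 6 N of friction (plus up to about 8 N to push the housing along) and stays where it is left. At 0.040 the gap is 76 mm, just the width of the housing's foot, which is then squared up and clamped. Its clamping face is at fixture y = 76 mm minus the travel, jaw block 25 mm thick, 90 mm wide, top at 40 mm.
- jaw_plate (a point): centre of the top edge of the upright steel push plate of the moving jaw (50 mm along the fixture's x, 10 mm thick along its y, top edge 77 mm above the bench, at fixture y = 155 mm minus the travel; 49 mm of free space above a low 22 mm high link between plate and jaw block). It can be pinched from above across its thickness, or pushed. Axes as the fixture's.
- housing: loose cast-aluminium housing, 0.7 kg, standing between the jaws on the bed: foot 80 (its x) x 76 (its y, the clamped width) x 15 mm; an upright web, 107 mm high, at its -x side, and two 46 mm wide lugs one above the other, each with a brass bushing. Both bushings lie on the housing's z axis (the upright axis through the origin). Origin: centre of the foot's underside, z up. It starts loose and slightly askew.
- upper_mouth (a point): centre of the upper bushing's flared top mouth, 112 mm above the housing's underside. Bushing 20 mm long, bore 15 mm, flaring to 21 mm over the top 4 mm. Axes as the housing's.
- lower_mouth (a point): centre of the lower bushing's flared top mouth, 63 mm above the housing's underside; same bore and flare, 18 mm long. Axes as the housing's.
- lower_exit (a point): centre of the lower bushing's bottom end, 45 mm above the housing's underside and 30 mm above the top of the foot. Axes as the housing's.
- rack: wooden rack block 60 x 150 (its y) x 55 mm, fixed; three upright blind holes in a row along its y, 45 mm apart, 45 mm deep, 13.5 mm wide. Origin: centre of its underside. A shaft stands in each hole; which one is the long one varies.
- shaft_mid (a point): centre of the long plain steel shaft, 12 mm diameter, 170 mm long, about 0.15 kg, standing in the rack with its top at 180 mm above the bench. z along the shaft, towards its top; same look as the short ones but 75 mm longer.
- shaft_tip (a point): the long shaft's lower end (85 mm below its centre; tapered to 7.6 mm over the last 4 mm). Axes as the shaft's.
- shaft_top (a point): the long shaft's upper end (85 mm above its centre). Axes as the shaft's.
- short_a_mid (a point): centre of a short steel shaft, 12 mm diameter, 95 mm long, top at 105 mm above the bench; stays in the rack.
- short_b_mid (a point): centre of the other short steel shaft, same size; stays in the rack.
- wrench: steel wrench 150 mm long lying on the bench beyond the rack; not needed.
- cap: black plastic cap, 56 mm diameter, 32 mm high, on the bench to the left of the fixture; not needed.

How it is judged:
By the outcome, as a careful person would: the job done as asked, in the order asked, and still so for the second after the job is handed in, while the arm keeps its last pose, push and grip.
It also fails if it takes over 58 s, if anything falls off the work surface, if the arm or the gripper's body presses on something with over 40 N, if the wrist force passes 120 N, or if a joint passes its speed limit or range.

ROBOT

A 6-joint arm with a two-finger parallel gripper is mounted at the origin on the work surface. World frame = base frame: x ahead of the robot, y to its left, z up, the work surface at z = 0. Lengths are in m, angles in rad, forces in N, time in s.
With the tool pointing down it reaches from about 0.35 to 0.975 m from the base axis. Payload 7.1 kg.
Tool frame: the origin (TCP) lies at the very end of the fingers, on their centre line; the grasp point (between the pads) lies 19 mm behind it; z points along the fingers, y is the line along which they close (so a half turn about z gives the same grasp; the last joint's range is limited). The gripper opens to 88 mm and grips with 3 to 60 N. Pads are 20 mm wide; open, the fingers measure 115 mm over their backs; the gripper's body (75 mm by 178 mm) begins 61 mm behind the grasp point.
Start: joints at [-1.235, 0.423, 1.63, -0, 1.089, -0.019], TCP at [0.217, -0.586, 0.223] pointing down, gripper open.
Joint ranges: [-3, 3], [-0.9, 2.11], [0.09, 2.58], [-1.31, 4.45], [0.11, 2.69], [-2.54, 2.54]. Speed limits (rad/s): [2.39, 2.39, 3.01, 3.14, 3.14, 3.14].

INTERFACE

Orientations are given as a 3x3 rotation matrix whose columns are the frame's x, y, z axes.
In Python, from plant import manip gives the robot as it stands. The module is installed in compiled form; this text tells all that it offers. Calls block until the motion is done:
- manip.reach(position, orientation): joint-space move of the TCP to a pose.
- manip.move_linear(position, frame=None, velocity=0.15, until_force=None): straight line of the TCP; frame=None keeps the orientation; velocity is the mean speed in m/s. With until_force (N) it stops when the force on the tool has changed by that much, and returns True; else False.
- manip.set_joints(angles): joint-space move.
- manip.move_gripper(opening, force=None): finger opening in m; force is the grip in N (None keeps the last); returns when the fingers have stopped.
- manip.hold(seconds).
- manip.inverse_kinematics(position, orientation): joint angles nearest the present ones, or None.
- manip.sense(): the state.
- manip.snapshot(name): name is "scene" or "top" or "wrist"; returns a dict with "img" (420x560x3 uint8, red, green, blue), "z_map" (420x560 float32, m along the optical axis (not along the pixel's ray), 0 where there is no reading), "mtx" (3x3 intrinsics, pixels), "k1" (the pictures are not rectified: a ray, as slopes to the right and down, at radius r is drawn at 1 + k1 r^2 times it, then the intrinsics apply), "rvec" (rotation vector, rad) and "tvec" (3), from world to camera coordinates, as OpenCV has them; the wrist camera has in their place "T_tool_cam" (4x4, takes a point from camera to tool coordinates, whose origin is the TCP and whose axes are the flange's). Camera axes: x right, y down, z forward; pixel columns grow to the right and rows downward; lengths in m; the calibration is good to about 2 mm. A picture is of the moment at which its call begins: read the wrist's pose just before it.
A pose or a line that the arm cannot do raises manip.Unreachable and nothing moves.
- manip.finish_job(): hands the job in; it is judged then, once.
The state is a dict: "time_s": time; "joints": joint angles; "joint_velocities": joint speeds; "joint_torque": joint torques, N m; "ee_pos": TCP position; "tcp_rot": TCP orientation; "ft_force": force on the tool from outside, world axes, zero at the start; "wrist_torque": the same for the moment, N m; "gripper_width": finger opening in m; "gripper_force": force on a finger pad.
Only numpy, scipy, OpenCV 4.12 (cv2) and the standard library are available. Lean on these libraries where they do the work, as an engineer would, in place of code of your own. Each camera call takes 0.05 s, during which the arm holds its last target. There are 200 camera calls.

## Working session

There is one attempt and no reset: what is moved stays moved. The work goes in short steps, each a Python script; the robot and the scene stay as the last script left them, time stands still between calls to the robot, and variables do not carry over. Pictures are saved under pics/ and viewed, at most 10 in all, crops included, and the job is handed in when it is done.

```bash
mkdir -p pics; cat > h.py <<'E'
import numpy as np, cv2
from plant import manip
def snap(n,tag):
    s=manip.sense(); d=manip.snapshot(n)
    if 'T_tool_cam' in d:
        T=np.eye(4);T[:3,:3]=s['tcp_rot'];T[:3,3]=s['ee_pos'];W=T@np.array(d['T_tool_cam'])
    else:
        R=cv2.Rodrigues(np.array(d['rvec'],float))[0];W=np.eye(4);W[:3,:3]=R.T;W[:3,3]=-R.T@np.array(d['tvec'],float).ravel()
    np.savez(tag+'.npz',img=d['img'],z=d['z_map'],K=d['mtx'],k1=d['k1'],W=W)
    cv2.imwrite(f'pics/{tag}.png',d['img'][:,:,::-1]);return d
def ray(d,u,v):
    K=d['K'];k=float(d['k1'])
    p=cv2.undistortPoints(np.array([[[u,v]]],float),K,np.array([k,0,0,0,0.]))[0,0]
    return np.array([p[0],p[1],1.])
def onz(d,u,v,z):
    W=d['W'];r=W[:3,:3]@ray(d,u,v);return W[:3,3]+r*(z-W[2,3])/r[2]
def depth(d,u,v):
    return d['W'][:3,:3]@(ray(d,u,v)*d['z'][int(round(v)),int(round(u))])+d['W'][:3,3]
def cloud(d):
    h,w=d['z'].shape;uu,vv=np.meshgrid(np.arange(w),np.arange(h))
    p=cv2.undistortPoints(np.stack([uu,vv],-1).reshape(-1,1,2).astype(float),d['K'],np.array([float(d['k1']),0,0,0,0.])).reshape(h,w,2)
    c=np.dstack([p,np.ones((h,w))])*d['z'][...,None]
    P=c@d['W'][:3,:3].T+d['W'][:3,3];P[d['z']==0]=np.nan;return P
def down(psi):  # tool y axis (closing) at angle psi in the xy plane, z down
    y=np.array([np.cos(psi),np.sin(psi),0]);z=np.array([0,0,-1.]);return np.stack([np.cross(y,z),y,z],1)
E
python3 - <<'E'
from h import *
for n in('top','scene'):
    d=snap(n,n+'1'); print(d['mtx'],d['k1'])
s=manip.sense();print(s['time_s'],s['tcp_rot'],s['gripper_width'])
for n in('top','scene'):
    D=np.load(n+'1.npz');print(D['W'].round(3))
E
```

```text
[[528.43448419   0.         277.70148463]
 [  0.         528.43448419 216.67624345]
 [  0.           0.           1.        ]] 0.04932173062279631
[[499.34038838   0.         279.00116597]
 [  0.         499.34038838 211.22681071]
 [  0.           0.           1.        ]] -0.12568600721090536
0.1 [[ 9.37716880e-01  3.47400081e-01 -4.86021664e-04]
 [ 3.47400421e-01 -9.37715958e-01  1.31528266e-03]
 [ 1.17903378e-06 -1.40220689e-03 -9.99999017e-01]] 0.08802882456021383
[[-0.024 -0.994  0.106  0.473]
 [-1.     0.024  0.     0.017]
 [-0.003 -0.106 -0.994  1.345]
 [ 0.     0.     0.     1.   ]]
[[ 0.088  0.678 -0.73   1.544]
 [ 0.996 -0.047  0.076 -0.091]
 [ 0.017 -0.734 -0.679  1.   ]
 [ 0.     0.     0.     1.   ]]
```

View pics/top1.png

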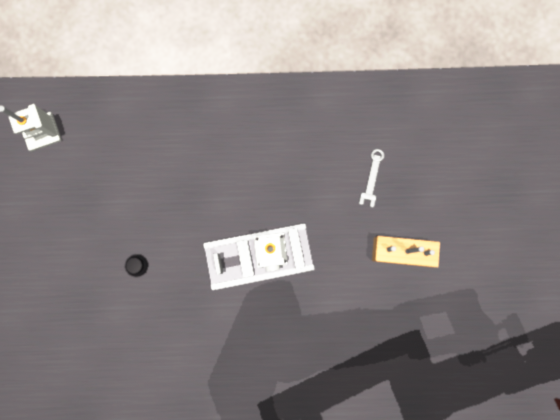

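View pics/scene1.png

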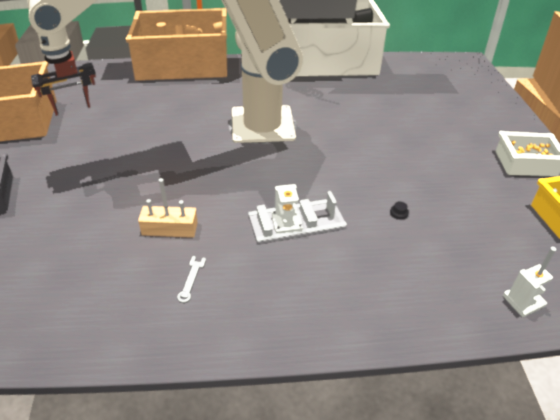

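The fixture is at (258,257) in the top view, with its push plate at left, (217,263). The rack is at (408,251), and the long shaft is in its middle hole. Next I enlarge both.

```bash
python3 - <<'E'
import cv2,numpy as np
i=cv2.imread('pics/top1.png')
a=cv2.resize(i[220:295,195:325],None,fx=6,fy=6,interpolation=cv2.INTER_CUBIC)
cv2.imwrite('pics/c1.png',a)
b=cv2.resize(i[225:280,365:450],None,fx=8,fy=8,interpolation=cv2.INTER_CUBIC)
cv2.imwrite('pics/c2.png',b)
E
```

```text
(no output)
```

View pics/c1.png

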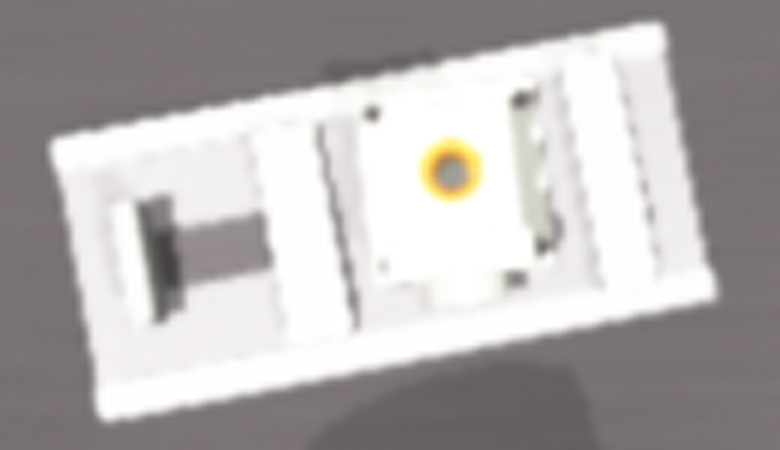

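View pics/c2.png

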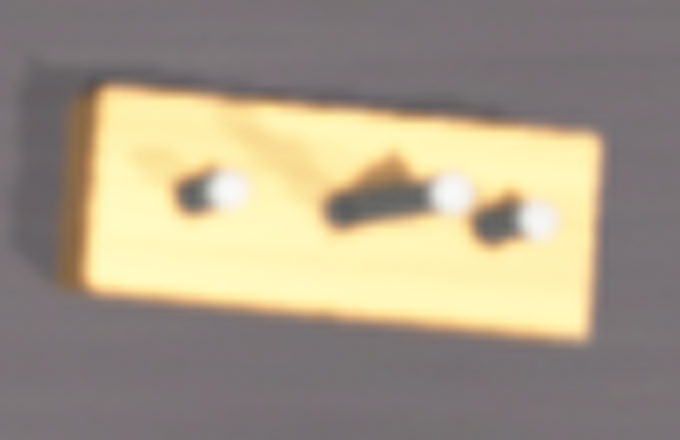

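The fixture's bed corners in crop 1 are (52,145), (100,420), (716,298) and (662,25). The push plate's top runs from (125,203) to (148,320), and the bushing is at (451,170). In crop 2 the long shaft is the middle one, with its top at (450,192).

```bash
python3 - <<'E'
from h import *
d=np.load('top1.npz')
f=lambda x,y,z,u0=195,v0=220,k=6:onz(d,u0+(x+.5)/k-.5,v0+(y+.5)/k-.5,z)
c=[f(*p,.012) for p in((52,145),(100,420),(716,298),(662,25))]
print(np.array(c).round(4))
L=(c[0]+c[1])/2;R=(c[2]+c[3])/2;ey=(L-R);print('len',np.linalg.norm(ey));ey/=np.linalg.norm(ey)
O=(L+R)/2-ey*.045
print('fix O',O,'yaw y-axis',np.degrees(np.arctan2(ey[1],ey[0])))
print('wid',np.linalg.norm(c[0]-c[1]),np.linalg.norm(c[3]-c[2]))
p=np.array([f(125,203,.077),f(148,320,.077)]);print('plate',p,p.mean(0),(p.mean(0)-O)@ey)
print('bush',f(451,170,.124),(f(451,170,.124)-O))
k=dict(u0=365,v0=225,k=8)
for t,z in(((450,192),.18),((228,190),.105),((537,220),.105),((340,210),.055),((190,195),.055),((490,225),.055)): print(f(*t,z,**k).round(4))
P=cloud(d)
for z in (.077,.124,.18):
    m=abs(P[...,2]-z)<.006
    m[:220]=0;m[295:]=0;m[:,:200]=0;m[:,450:]=0
    q=P[m];print(z,len(q),np.median(q,0) if len(q) else '')
E
```

```text
[[ 0.5512  0.2061  0.012 ]
 [ 0.4363  0.187   0.012 ]
 [ 0.4805 -0.0709  0.012 ]
 [ 0.5956 -0.0517  0.012 ]]
len 0.26162402042436605
fix O [0.52353848 0.0232742  0.012     ] yaw y-axis 99.75302868770889
wid 0.116485908989465 0.11667815040984218
plate [[0.52354586 0.16795421 0.077     ]
 [0.4769328  0.15931016 0.077     ]] [0.50023933 0.16363219 0.077     ] 0.14227632588446623
bush [0.53128234 0.03685145 0.124     ] [0.00774385 0.01357725 0.112     ]
[ 0.5195 -0.2954  0.18  ]
[ 0.5245 -0.2511  0.105 ]
[ 0.5138 -0.3402  0.105 ]
[ 0.5197 -0.2954  0.055 ]
[ 0.5253 -0.2503  0.055 ]
[ 0.5142 -0.3404  0.055 ]
0.077 105 [0.50547794 0.16456485 0.07604456]
0.124 330 [0.52387041 0.03580914 0.12026893]
0.18 25 [ 0.52059572 -0.29640112  0.1785482 ]
```

```bash
cat >> h.py <<'E'
psiF=np.radians(9.75)
ex=np.array([np.cos(psiF),np.sin(psiF),0]);ey=np.array([-np.sin(psiF),np.cos(psiF),0]);O=np.array([.5235,.0233,0])
F=lambda x,y,z:O+ex*x+ey*y+np.array([0,0,z])
def st():
    s=manip.sense();e=np.array(s['ee_pos']);q=e-O
    print('t',round(s['time_s'],2),'tcp',e.round(4),'fix',round(q@ex,4),round(q@ey,4),'F',np.round(s['ft_force'],1),'w',round(s['gripper_width'],4),'gf',np.round(s['gripper_force'],1));return s
E
python3 - <<'E'
from h import *
R=down(psiF)
manip.move_gripper(0.0,20);st()
manip.reach(F(0,.178,.13),R);st()
manip.move_linear(F(0,.178,.042),velocity=.15);st()
print(manip.move_linear(F(0,.145,.042),velocity=.03,until_force=3));st()
print(manip.move_linear(F(0,.122,.042),velocity=.02,until_force=30));st()
snap('top','top2')
E
```

```text
t 1.44 tcp [ 0.2171 -0.586   0.2227] fix -0.4051 -0.5487 F [-0.6  0.7 -0.8] w 0.0002 gf 0.0
t 4.38 tcp [0.4937 0.1982 0.1301] fix 0.0003 0.1774 F [0.6 0.8 0.2] w 0.0005 gf 0.0
t 5.12 tcp [0.4938 0.1988 0.0424] fix 0.0005 0.1779 F [-0.2  0.2 -0.2] w 0.0003 gf 0.0
True
t 5.78 tcp [0.4962 0.1808 0.0419] fix -0.0003 0.1599 F [-0.5  0.2 -0.5] w 0.0009 gf 0.0
True
t 7.23 tcp [0.5008 0.1524 0.0416] fix -0.0005 0.1311 F [-0.4  2.8  2.2] w 0.0 gf 1.7
```

```bash
python3 - <<'E'
from h import *
print(manip.move_linear(F(0,.122,.042),velocity=.01,until_force=35));st()
manip.move_linear(F(0,.145,.042),velocity=.1)
R=down(psiF)
manip.move_linear(F(0,.145,.26),velocity=.3)
manip.reach(F(0,.05,.36),R); st()
d=snap('wrist','w1');print(d['T_tool_cam'],d['mtx'],d['k1'])
snap('top','top3')
manip.move_gripper(.05)
E
```

```text
True
t 7.79 tcp [0.5008 0.1526 0.0416] fix -0.0005 0.1313 F [-2.   4.3  3.5] w 0.0004 gf 2.1
t 9.57 tcp [0.5142 0.0727 0.3579] fix -0.0008 0.0503 F [-0.3 -0.1 -0.4] w 0.0008 gf 0.0
[[-5.68274265e-04 -9.58517635e-01 -2.85032665e-01  8.01568811e-02]
 [ 9.99998831e-01 -1.40121661e-04 -1.52250802e-03  5.44196066e-04]
 [ 1.41941154e-03 -2.85033197e-01  9.58516594e-01 -1.62451461e-01]
 [ 0.00000000e+00  0.00000000e+00  0.00000000e+00  1.00000000e+00]] [[377.86952912   0.         282.45583568]
 [  0.         377.86952912 206.762622  ]
 [  0.           0.           1.        ]] -0.044541990099569155
```

View pics/w1.png

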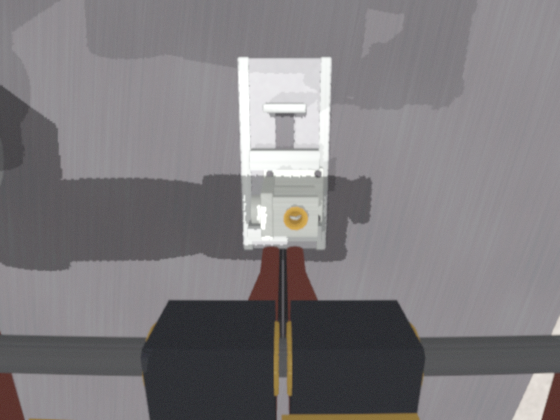

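The wrist picture shows the jaw against the housing's foot, which looks square. The upper bushing is at about (295,217).

```bash
python3 - <<'E'
from h import *
for t,box in(('top3',(215,300,195,330)),('w1',(190,240,270,320)),('top1',(215,300,195,330))):
    d=np.load(t+'.npz');h=cv2.cvtColor(d['img'],cv2.COLOR_RGB2HSV)
    m=(h[...,0]>10)&(h[...,0]<32)&(h[...,1]>110);k=np.zeros_like(m);k[box[0]:box[1],box[2]:box[3]]=1;m&=k
    v,u=np.nonzero(m);c=cv2.minEnclosingCircle(np.stack([u,v],1).astype(np.float32))
    cu,cv=c[0];p=onz(d,cu,cv,.124);q=p-O;print(t,len(u),np.round(c[0],1),c[1],p.round(4),'fix',q@ex,q@ey)
a=np.load('w1.npz')['img'][140:260,225:345,::-1];b=np.load('top3.npz')['img'][220:295,195:325,::-1]
cv2.imwrite('pics/c3.png',np.hstack([cv2.resize(a,(400,400),interpolation=2),cv2.resize(b,(400,231),interpolation=2).__class__(0) if 0 else cv2.copyMakeBorder(cv2.resize(b,(400,231),interpolation=2),0,169,0,0,0)]))
E
```

```text
top3 0 [0. 0.] 0.0 [1.1381 0.6654 0.124 ] fix 0.7144445818709204 0.5287559293489983
w1 360 [295.2 218. ] 11.55541706085205 [0.5358 0.0252 0.124 ] fix 0.012428560305591016 -0.00019368176760057863
top1 49 [270. 248.] 4.472236156463623 [0.5311 0.0363 0.124 ] fix 0.00966471757389231 0.01150813574507723
```

View pics/c3.png

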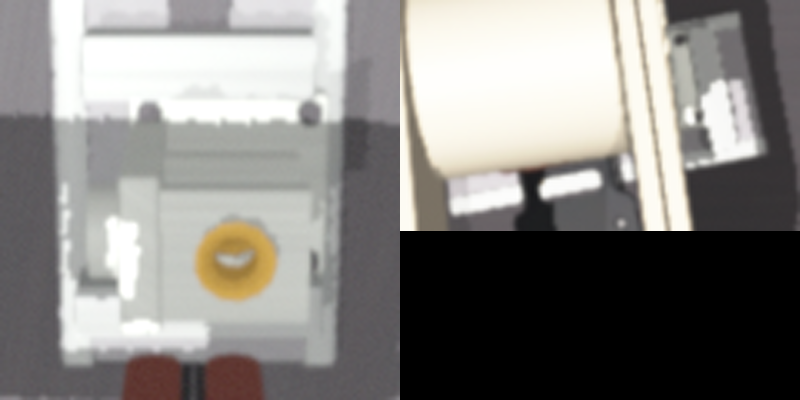

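The jaw is flush with the foot, and the bushing is at about (0.536, 0.025). Next, the shaft.

```bash
python3 - <<'E'
from h import *
R=down(psiF); S=np.array([.5198,-.2956,0])
manip.reach(S+[0,0,.25],R)
manip.move_linear(S+[0,0,.133],velocity=.15);st()
manip.move_gripper(0.0,15);st()
manip.move_gripper(0.0,60);st()
manip.move_linear(S+[0,0,.30],velocity=.15);s=st();print(s['wrist_torque'])
snap('wrist','w2');snap('scene','scene2')
T=F(.0124,-.0005,0)
manip.reach([T[0],T[1],.30],R);st()
snap('wrist','w3');snap('scene','scene3')
a=np.load('w3.npz')['img'][:,:,::-1]; b=np.load('scene3.npz')['img'][120:260,220:360,::-1]
cv2.imwrite('pics/c4.png',np.hstack([cv2.resize(a[100:310,190:400],(400,400),interpolation=2),cv2.resize(b,(400,400),interpolation=2)]))
E
```

```text
t 12.93 tcp [ 0.5205 -0.2958  0.1338] fix -0.057 -0.3139 F [ 0.9 -0.4  0.2] w 0.0505 gf 0.0
t 13.61 tcp [ 0.5198 -0.2957  0.1331] fix -0.0577 -0.3138 F [-0.4 -0.1  2.3] w 0.0115 gf 15.0
t 13.82 tcp [ 0.5198 -0.2957  0.1331] fix -0.0577 -0.3138 F [-0.9 -0.9  2.6] w 0.0111 gf 60.0
t 15.09 tcp [ 0.5193 -0.2952  0.2989] fix -0.0581 -0.3132 F [-0.4 -0.8 -2.4] w 0.0113 gf 60.0
[-0.04782628 -0.09083827 -0.0391251 ]
t 16.41 tcp [0.536  0.0241 0.3   ] fix 0.0125 -0.0013 F [ 0.7 -0.4 -1.8] w 0.0111 gf 60.0
```

View pics/c4.png

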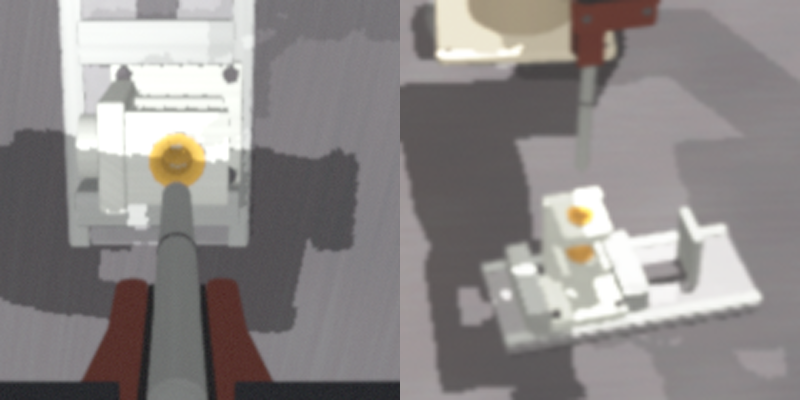

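```bash
python3 - <<'E'
from h import *
d=np.load('w3.npz');img=d['img']
h=cv2.cvtColor(img,cv2.COLOR_RGB2HSV);m=(h[...,0]>8)&(h[...,0]<32)&(h[...,1]>110);m[:160]=0;m[215:]=0;m[:,:260]=0;m[:,310:]=0
v,u=np.nonzero(m);print('ring u',u.min(),u.max(),'v',v.min(),v.max(), 'z',d['z'][175,283])
uc=(u.min()+u.max())/2
up=[u[v==r] for r in range(170,204)]
for r in range(170,204):
    q=u[v==r]
    if len(q): print(r,q.min(),q.max(),end=' | ')
print();print(img[185:206,281:286].mean(1).round().astype(int).tolist())
for tip in((282.9,196.5),(282.9,198)):
    p=onz(d,*tip,.177);q=p-O;print('tipedge',p.round(4),q@ex,q@ey,'-> centre ey',q@ey-.0038)
E
python3 - <<'E'
import cv2
from h import *
a=np.load('w3.npz')['img'][165:245,243:323,::-1]
cv2.imwrite('pics/c5.png',cv2.resize(a,(560,560),interpolation=2))
E
```

```text
ring u 269 296 v 171 196 z 0.3484126
171 281 286 | 172 278 287 | 173 276 290 | 174 275 291 | 175 273 292 | 176 272 293 | 177 271 294 | 178 271 295 | 179 270 296 | 180 270 296 | 181 269 296 | 182 269 295 | 183 269 296 | 184 269 296 | 185 269 296 | 186 269 296 | 187 269 296 | 188 269 296 | 189 270 295 | 190 270 295 | 191 271 294 | 192 271 294 | 193 272 293 | 194 272 292 | 195 274 291 | 196 275 289 | 
[[160, 129, 69], [154, 130, 86], [149, 128, 91], [146, 120, 75], [144, 113, 58], [146, 114, 55], [154, 120, 58], [167, 132, 63], [175, 138, 66], [174, 140, 75], [157, 133, 95], [132, 123, 108], [117, 117, 115], [115, 116, 115], [115, 116, 115], [115, 117, 115], [115, 117, 116], [115, 117, 115], [115, 117, 116], [115, 116, 115], [116, 117, 116]]
tipedge [0.5359 0.0277 0.177 ] 0.012946502695146259 0.002286571787236789 -> centre ey -0.001513428212763211
tipedge [0.5361 0.0265 0.177 ] 0.012945544444485568 0.0010712722777915927 -> centre ey -0.002728727722208407
```

View pics/c5.png

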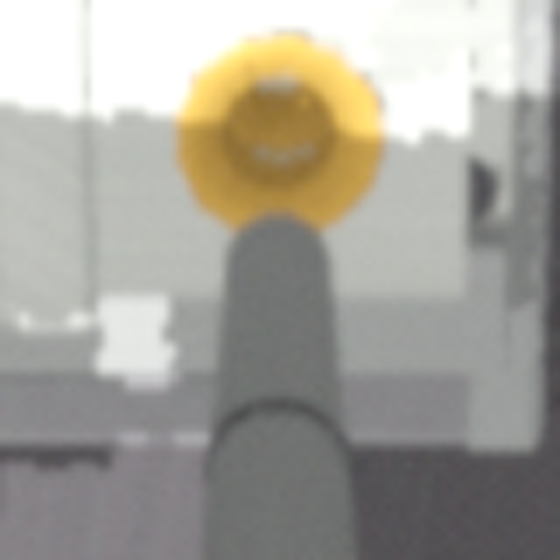

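```bash
python3 - <<'E'
from h import *
d=np.load('w3.npz')
for uv in((282.5,171),(282.5,184),(282.5,185),(269,184),(296,184)):
    p=onz(d,*uv,.124)-O;print(uv,p@ex,p@ey)
p=onz(d,282.6,195.7,.177)-O;print('tip',p@ex,p@ey-.0038)
# tilt: shaft axis at several rows
im=d['img'].astype(int)
E
```

```text
(282.5, 171) 0.012577785943439376 0.012057963189960025
(282.5, 184) 0.012564588480486638 -6.234048041787095e-05
(282.5, 185) 0.012563562807901142 -0.0010044622037279727
(269, 184) 0.00016833863876769464 -5.118880825778745e-05
(296, 184) 0.02495961126378867 -7.105296517037004e-05
tip 0.012712612533619059 -0.0008662424360245248
```

Tip and mouth agree to within about 0.5 mm, so I descend.

```bash
python3 - <<'E'
from h import *
T=F(.0125,-.0004,0)
for z in(.235,.195,.180,.165):
    hit=manip.move_linear([T[0],T[1],z],velocity=.05,until_force=8);s=st();print(z,hit,np.round(s['wrist_torque'],2))
    if hit:break
snap('scene','scene4');snap('wrist','w4');snap('top','top4')
a=np.load('w4.npz')['img'][:,:,::-1]; b=np.load('scene4.npz')['img'][140:260,230:350,::-1]
cv2.imwrite('pics/c6.png',np.hstack([cv2.resize(a[100:310,190:400],(300,300),interpolation=2),cv2.resize(b,(500,500),interpolation=2)[:300*1] if 0 else cv2.resize(b,(300,300),interpolation=2)]))
E
```

```text
t 17.96 tcp [0.5361 0.025  0.2353] fix 0.0127 -0.0004 F [ 0.1 -0.6 -2. ] w 0.011 gf 60.0
0.235 False [-0.05 -0.07 -0.02]
t 18.91 tcp [0.5359 0.025  0.1951] fix 0.0125 -0.0005 F [ 0.4 -0.8 -1.6] w 0.0112 gf 60.0
0.195 False [-0.25 -0.07  0.01]
t 19.36 tcp [0.5357 0.0247 0.1795] fix 0.0122 -0.0007 F [ 0.2 -3.1 -3. ] w 0.0111 gf 60.0
0.18 False [-0.88 -0.26 -0.02]
t 19.81 tcp [0.5355 0.0251 0.1644] fix 0.0122 -0.0002 F [-0.  -2.7 -2.5] w 0.0114 gf 60.0
0.165 False [-0.75 -0.23  0.01]
```

View pics/c6.png

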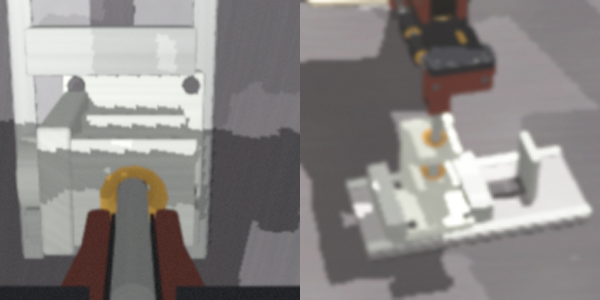

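```bash
python3 - <<'E'
from h import *
T=F(.0125,-.0012,.1645)
manip.move_linear(T,velocity=.02);manip.hold(.3);s=st();print(np.round(s['wrist_torque'],2))
snap('scene','scene5')
b=np.load('scene5.npz')['img'][170:240,245:345,::-1]
cv2.imwrite('pics/c7.png',cv2.resize(b,(800,560),interpolation=2))
E
```

```text
t 20.51 tcp [0.5359 0.0242 0.1645] fix 0.0124 -0.0012 F [ 0.3 -1.9 -0.3] w 0.0109 gf 60.0
[-0.6   0.12 -0.04]
```

View pics/c7.png

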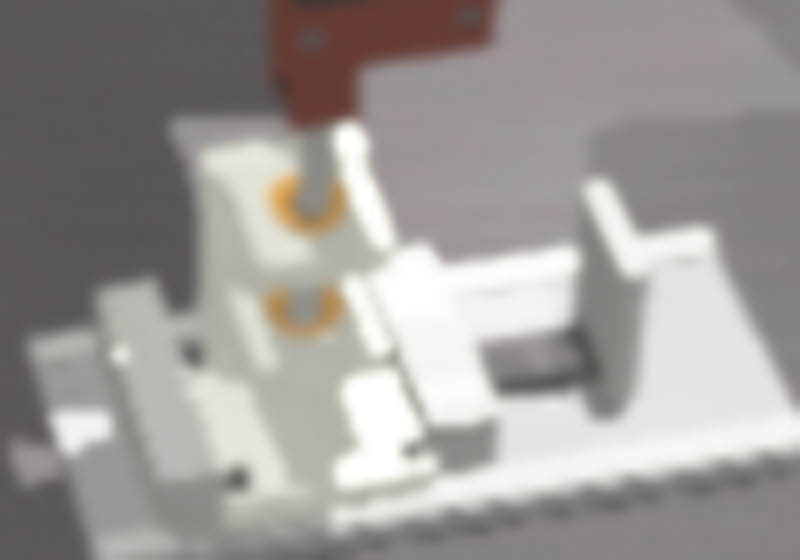

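The shaft passes through the upper bushing at (310,200) and into the lower one at (305,300). The jaw sits flush against the foot. The tip is at z ≈ 0.0415, about 15.5 mm below the lower bushing.

```bash
python3 -c "
from h import *
print(manip.finish_job());st()"
```

```text
the job is handed in; nothing more can be done
None
the job is handed in; nothing more can be done
```

Job handed in after about 20.5 s: the jaw is shut on the housing and the long shaft is through both bushings and still gripped, with its tip about 15.5 mm below the lower one (worked out from the arm position, since the tip itself was hidden from the cameras).

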